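Release the stepped focus target from the ratchet clamp

ROBOT

A 6-joint arm with a two-finger parallel gripper is mounted at the origin on the work surface. World frame = base frame: x ahead of the robot, y to its left, z up, the work surface at z = 0. Lengths are in mm, angles in degrees, forces in N, time in s.
With the tool pointing down it reaches from about 300 to 850 mm from the base axis. Payload 4.2 kg.
Tool frame: the origin (TCP) lies at the very end of the fingers, on their centre line; the grasp point (between the pads) lies 19 mm behind it (env.grip_point_offset is the distance from the TCP to the grasp point, in mm); z points along the fingers, y is the line along which they close (so a half turn about z gives the same grasp; the last joint's range is limited). The gripper opens to 91 mm and grips with 3 to 60 N. Pads are 32 mm wide; open, the fingers measure 118 mm over their backs; the gripper's body (76 mm by 178 mm) begins 60 mm behind the grasp point.
Start: joints at [65.088, 18.312, 89.639, -0, 72.044, -1.146], TCP at [231.733, 526.254, 213.976] pointing down, gripper open.
Joint ranges: [-177.97, 177.97], [-48.28, 115.42], [12.27, 149.76], [-77.06, 257.06], [2.81, 150.46], [-146.56, 146.56]. Speed limits (degrees/s): [147.25, 147.25, 180, 180, 180, 180].

INTERFACE

Orientations are given as [roll, pitch, yaw] about the fixed x, y, z axes, in that order (R = Rz(yaw) Ry(pitch) Rx(roll)).
In Python, from workcell import env gives the robot as it stands. The module is installed in compiled form; this text tells all that it offers.
- The arm moves only by the tool arm_command, never from a script. Its argument "rows" is a list of rows, each an object with "delta_pos": the shift along the tool's x, y, z in mm, a list of three; "roll": the turn about the tool's z in units of 5 degrees (1.0 is 5 degrees); "jaw": the opening in per cent of the stroke, from 0 (shut) to 100 (fully open). A call has 1 to 20 rows; each row is the pose to reach, as a shift and turn from the pose commanded when the call began, along the tool's axes at that moment; what a row does not reach only later rows make up. A row lasts 1/12 s, in which the tool goes at most 41.7 mm and 7.16 degrees, less where a joint would pass 70% of its speed; a pose out of reach is approached as far as the arm can. A call with a gripper value outside its range is refused whole. The fingers move at their own pace and stop on an object; "squeeze" is the grip in N (left out, the last holds). Time passes only in rows, so rows that repeat a pose let the fingers close. It gives the time, the measured TCP pose, the force, the opening and the grip force at its end, in the units of the state.
- env.state(): the state, without advancing time (a new reading comes with each control period).
- env.grab_frame(name): name is "side" or "top"; returns a dict with "img" (384x512x3 uint8, blue, green, red), "z_map" (384x512 float32, mm along the optical axis (not along the pixel's ray), 0 where there is no reading), "fov_y" (degrees; the focal length in pixels is half the picture's height over the tangent of half this angle, whatever the lens; pixels are square), "cx", "cy" (the principal point, pixels), "dist" ([k1, k2, p1, p2, k3] as OpenCV has them; the pictures are not rectified), "R" (3x3) and "t" (3): a world point X has camera coordinates R X + t. Camera axes: x right, y down, z forward; pixel columns grow to the right and rows downward; lengths in mm; the calibration is good to about 2 mm. A picture is of the moment at which its call begins.
- env.job_done(): hands the job in; it is judged then, once.
The state is a dict: "time_s": time; "qpos": joint angles; "qvel": joint speeds; "effort": joint torques, N m; "ee_pos": TCP position; "ee_rot": TCP orientation; "force": force on the tool from outside, world axes, zero at the start; "torque": the same for the moment, N m; "gripper_width": finger opening in mm; "gripper_force": force on a finger pad.
Only numpy, scipy, OpenCV 4.12 (cv2) and the standard library are available. Lean on these libraries where they do the work, as an engineer would, in place of code of your own. Each camera call takes 0.05 s, during which the arm holds its last target. There are 200 camera calls.

TASK

Lift the pawl of the ratchet clamp so that the clamp bar springs back, then take the stepped focus target out of the clamp and stand it upright, steps up as it stood, in the middle of the grey foam mat. Set it down gently rather than dropping it, and leave the loose things on the desk where they are.

Things in the scene. Friction and masses are not known exactly. Their poses are not given: they have to be found in the camera images.
- jig: The ratchet clamp, fixed: aluminium base plate 260 x 110 x 12 mm on the desk. Its +x runs along it, from fence and target to the pawl hinge. Origin on the desk (z 0); in its frame (mm) the target's centre is at x -60, the pawl disc at x 50, the fence at x -108 to -96 (60 wide, 50 high), the pawl's level hinge (along y) at x 115, z 50. Steel bar, toothed on top, in the middle.
- pawl_grip (a point): Centre of the steel thumb disc on the pawl of the clamp: 26 mm diameter, on edge, 16 mm wide; pinch its two flat faces (along its y, which is the jig's y). It is 84 mm above the desk with the pawl down; a narrow stem under it leads to the pawl arm, top at 60 mm; nothing within 50 mm is higher. It swings about the hinge, 65 mm along the jig's +x and 34 mm below it: lifting moves it up and to +x.
- pawl (a joint): Angle of the pawl, rad: 0 = down, engaged in the teeth of the clamp bar; grows as it is lifted, up to 0.9. Its tip clears the teeth at about 0.1; lift it to 0.4 or so. It needs a few newtons at the disc. Its hinge is stiff, so it stays where it is left.
- clamp_bar (a joint): Travel of the steel clamp bar along the jig's +x, m: 0 = clamped, the lip of its jaw hooked about 8 mm over the lowest step of the target (jaw and lip top 54 mm above the desk). A spring drives it back, away from the target, to 0.036 within about a second once the pawl is lifted; while the pawl is down it cannot go back.
- target_center (a point): Centre, half-way up, of the stepped focus target in the clamp: loose aluminium block 69 mm long (its x, along the jig's x), 40 wide (y), with three 23 mm long steps 45, 35 and 25 mm high, falling to +x, grey patches on top. 0.2 to 0.45 kg. Its underside is 22.5 mm below this point; in the clamp it is 18 mm above the desk. Grip it here across its 40 mm width, where nothing stands beside it.
- mat_top (a point): Centre of the top face of the grey foam mat, 140 x 140 mm, 8 mm thick, fixed flat on the desk, with nothing on it; its z axis points up.
- grey_card: Bystander, leave alone: a loose flat black plate with grey patches, 90 x 60 x 10 mm; origin at the centre of its underside.
- loupe: Bystander, leave alone: a loose grey round loupe, 48 mm diameter, 50 mm high; origin at the centre of its underside.
- small_target: Bystander, leave alone: a loose small aluminium block with two steps, 44 x 30 x 30 mm, lying free on the desk, not in the clamp; origin at the centre of its underside.
Not all that is in view belongs to the job. What is meant by the part that bears mat_top is not red, and is the smaller of those in its own colour. Leave any pink or yellow look-alike of the part that bears target_center alone.

How it is judged:
By the outcome, as a careful person would: the job done as asked, in the order asked, and still so for the second after the job is handed in, with the robot touching nothing.
It also fails if it takes over 43 s, if anything falls off the work surface, if the arm or the gripper's body presses on something with over 40 N, if the wrist force passes 120 N, or if a joint passes its speed limit or range.

## Working session

There is one attempt and no reset: what is moved stays moved. The work goes in short steps, Python scripts to look and compute and a tool call to move; the robot and the scene stay as the last step left them, time stands still between calls to the robot, and variables do not carry over. Pictures are saved under pics/ and viewed, at most 10 in all, crops included, and the job is handed in when it is done.

Besides the shell and the picture viewer there is one more tool, called after "Call:" as name(argument=value, ...) on one line, values as JSON. arm_command: Moves the arm, as the interface text tells. Its arguments: {"type":"object","properties":{"rows":{"type":"array"},"squeeze":{"type":"number"}},"required":["rows"]}

```bash
mkdir -p pics
cat > h.py <<'E'
import numpy as np, cv2
from workcell import env
def grab(name):
    f=env.grab_frame(name); h,w=f["z_map"].shape
    fl=h/2/np.tan(np.radians(f["fov_y"])/2)
    K=np.array([[fl,0,f["cx"]],[0,fl,f["cy"]],[0,0,1.]])
    uv=np.stack(np.meshgrid(np.arange(w),np.arange(h)),-1).reshape(-1,1,2).astype(np.float64)
    n=cv2.undistortPoints(uv,K,np.array(f["dist"],float)).reshape(h,w,2)
    z=f["z_map"].astype(float)
    C=np.dstack([n*z[...,None],z])
    W=(C-np.array(f["t"]))@np.array(f["R"])
    W[z==0]=np.nan
    return f,W
E
python3 - <<'E'
from h import *
fs={}
for n in("top","side"):
    f,W=grab(n); cv2.imwrite(f"pics/{n}0.png",cv2.resize(f["img"],(800,600))); np.savez(f"{n}0.npz",img=f["img"],W=W)
    print(n,-np.array(f["R"]).T@f["t"],f["R"][2])
s=env.state(); print(s["ee_pos"],s["ee_rot"],s["time_s"],s["gripper_width"],env.grip_point_offset)
E
```

```text
top [ 288.15266409  -25.17689052 1061.59771953] [ 0.19814046 -0.03018457 -0.97970876]
side [ -87.13452774 -731.32889809  803.10679314] [ 0.49604467  0.59772816 -0.62981007]
[231.55279814 525.84062982 213.20121848] [-1.79910544e+02  6.97698729e-05  1.56232203e+02] 0.1 91.27319772876054 18.8
```

View pics/top0.png

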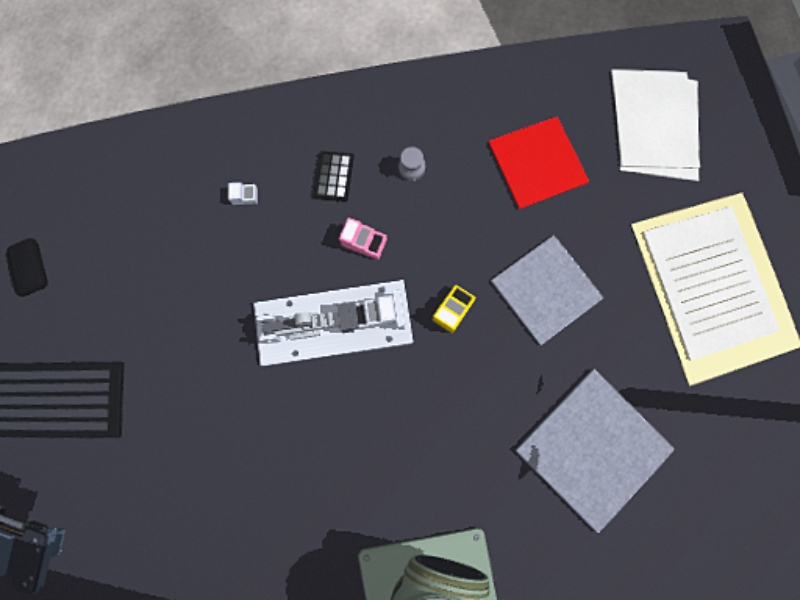

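View pics/side0.png

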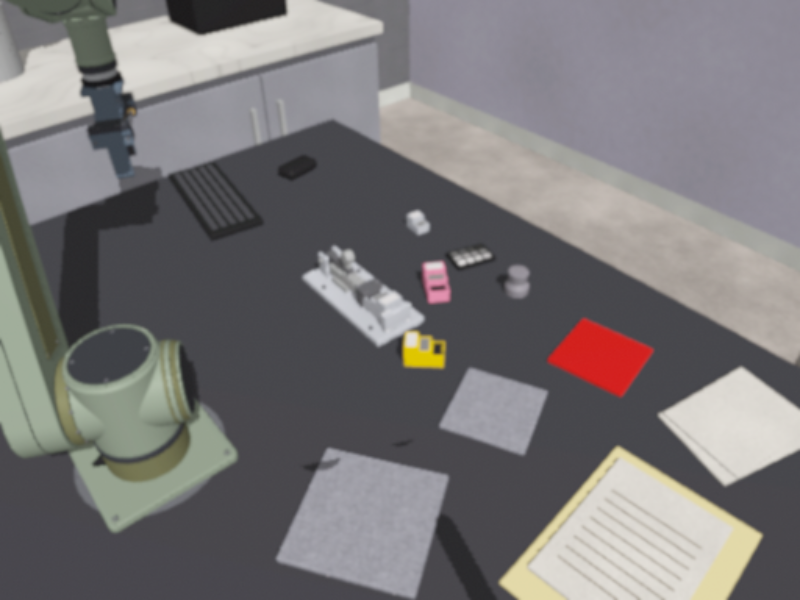

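The top view (800x600 scale) shows the jig at (333,323), with the pawl disc near (303,320), the target near (385,308) and the fence on the right. The smaller grey mat is at (547,290). The pink and yellow look-alikes are at (363,239) and (455,308).

Run:
```python
from h import *
d=np.load("top0.npz");img,W=d["img"],d["W"]
s=512/800
def reg(x0,x1,y0,y1,zl,zh):
    m=np.zeros(W.shape[:2],bool); m[int(y0*s):int(y1*s),int(x0*s):int(x1*s)]=1
    return m&(W[...,2]>zl)&(W[...,2]<zh)
m=reg(240,425,270,375,7,90)
P=W[m]; r=cv2.minAreaRect(P[:,:2].astype(np.float32)); print("jig",r,len(P)); 
m=reg(485,610,230,350,4.,15); P=W[m]; r=cv2.minAreaRect(P[:,:2].astype(np.float32)); print("mat",r,np.median(P[:,2]),P[:,:2].mean(0))
m2=reg(510,680,365,540,4.,15); print("big",cv2.minAreaRect(W[m2][:,:2].astype(np.float32)))
m=reg(440,475,330,360,-20,20); print("desk z",np.median(W[m][:,2]))
```

```text
jig ((460.5263366699219, 80.03852081298828), (261.66607666015625, 147.30288696289062), 88.05997467041016) 3932
mat ((468.6913757324219, -291.27703857421875), (214.97023010253906, 208.92068481445312), 78.09916687011719) 8.419806602125387 [ 468.29658562 -291.41883085]
big ((186.31863403320312, -312.08538818359375), (289.0892639160156, 286.0055847167969), 77.58262634277344)
desk z 0.5051128739370783
```

```bash
cat >> h.py <<'E'
def toplane(f,uv,z):
    fl=192/np.tan(np.radians(f["fov_y"])/2)
    K=np.array([[fl,0,f["cx"]],[0,fl,f["cy"]],[0,0,1.]])
    n=cv2.undistortPoints(np.asarray(uv,float).reshape(-1,1,2),K,np.array(f["dist"],float)).reshape(-1,2)
    R=np.array(f["R"]);c=-R.T@f["t"]; d=np.c_[n,np.ones(len(n))]@R
    return c+d*((z-c[2])/d[:,2])[:,None]
def proj(f,X):
    fl=192/np.tan(np.radians(f["fov_y"])/2)
    K=np.array([[fl,0,f["cx"]],[0,fl,f["cy"]],[0,0,1.]])
    return cv2.projectPoints(np.asarray(X,float).reshape(-1,1,3),cv2.Rodrigues(np.array(f["R"]))[0],np.array(f["t"],float),K,np.array(f["dist"],float))[0].reshape(-1,2)
def rectof(f,box,thr,z,hi=256):
    s=.64; x0,x1,y0,y1=[int(v*s) for v in box]
    g=cv2.cvtColor(f["img"],cv2.COLOR_BGR2GRAY); m=np.zeros_like(g); c=g[y0:y1,x0:x1]; m[y0:y1,x0:x1]=((c>thr)&(c<hi))
    cs=max(cv2.findContours(m,cv2.RETR_EXTERNAL,cv2.CHAIN_APPROX_NONE)[0],key=cv2.contourArea)
    p=toplane(f,cs[:,0],z)[:,:2].astype(np.float32); return cv2.minAreaRect(p),p
E
python3 - <<'E'
from h import *
f,W=grab("top")
rj,_=rectof(f,(240,420,270,375),150,12); print("jig",rj)
rm,_=rectof(f,(485,610,230,350),110,8); print("mat",rm)
rb,_=rectof(f,(510,680,365,540),110,8); print("big",rb)
g,_=grab("side")
rm2,_=rectof(g,(430,555,360,460),110,8); print("mat side",rm2)
rj2,_=rectof(g,(295,430,240,345),140,12); print("jig side",rj2)
np.savez("f.npz")
# overlay jig model guess
b=cv2.boxPoints(rj); e=b[1]-b[0]; e2=b[2]-b[1]
ax=e if np.linalg.norm(e)>np.linalg.norm(e2) else e2
ax=ax/np.linalg.norm(ax); ax*=np.sign(ax[1]); print("jig x axis",ax,np.degrees(np.arctan2(ax[1],ax[0])))
o=np.array(rj[0]); ay=np.array([-ax[1],ax[0]])
def J(x,y,z): return np.r_[o+x*ax+y*ay,z]
print("target",J(-60,0,40.5),"disc",J(50,0,84))
for n,F in(("top",f),("side",g)):
    k=6;im=F["img"]
    c=proj(F,[J(0,0,12)])[0]; w,h=(66,50)
    x0,y0=int(c[0]-w),int(c[1]-h)
    cr=cv2.resize(im[y0:y0+2*h,x0:x0+2*w],None,fx=k,fy=k,interpolation=cv2.INTER_CUBIC)
    def line(P,col):
        q=((proj(F,P)-[x0,y0]+.5)*k).astype(np.int32); cv2.polylines(cr,[q],True,col,1)
    line([J(x,y,12) for x,y in((-130,-55),(130,-55),(130,55),(-130,55))],(0,0,255))
    for a,z in((-94.5,63),(-71.5,53),(-48.5,43)): line([J(x,y,z) for x,y in((a,-20),(a+23,-20),(a+23,20),(a,20))],(0,200,0))
    line([J(50+13*np.cos(t),y,84+13*np.sin(t)) for y in(-8,8) for t in np.linspace(0,6.28,20)],(255,0,0))
    line([J(x,y,50) for x,y in((-108,-30),(-96,-30),(-96,30),(-108,30))],(255,0,255))
    cv2.imwrite(f"pics/{n}1.png",cr)
E
```

```text
jig ((478.480712890625, 81.0206527709961), (260.3369140625, 109.98501586914062), 88.40869903564453)
mat ((469.0713806152344, -292.3110046386719), (140.19281005859375, 140.15164184570312), 25.557846069335938)
big ((187.2746124267578, -313.4203796386719), (191.4906768798828, 190.59365844726562), 33.87873840332031)
mat side ((466.6895751953125, -294.66802978515625), (146.1453399658203, 141.7999725341797), 25.428621292114258)
jig side ((476.857177734375, 73.70808410644531), (365.8902893066406, 130.4365692138672), 84.53073120117188)
jig x axis [0.02776975 0.99961436] 88.4087
target [476.81452763  21.04379272  40.5       ] disc [479.86920059 131.00136948  84.        ]
```

View pics/top1.png

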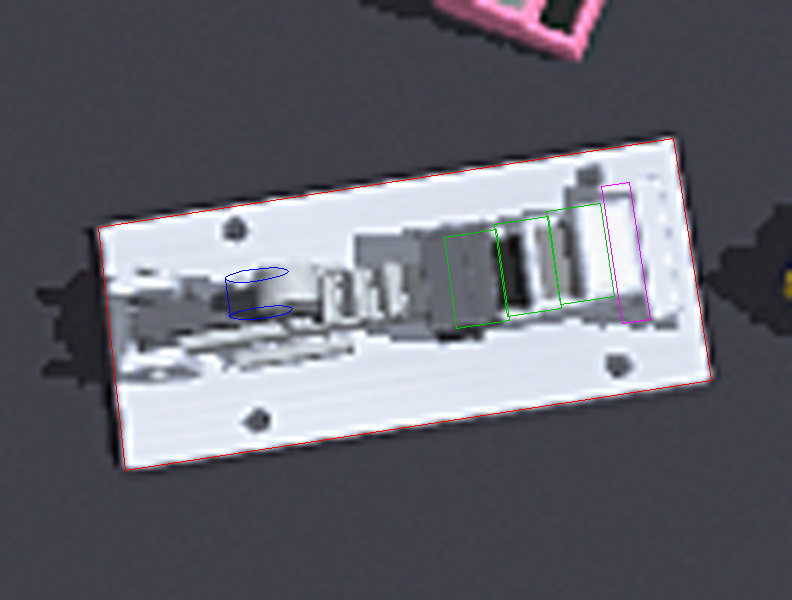

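View pics/side1.png

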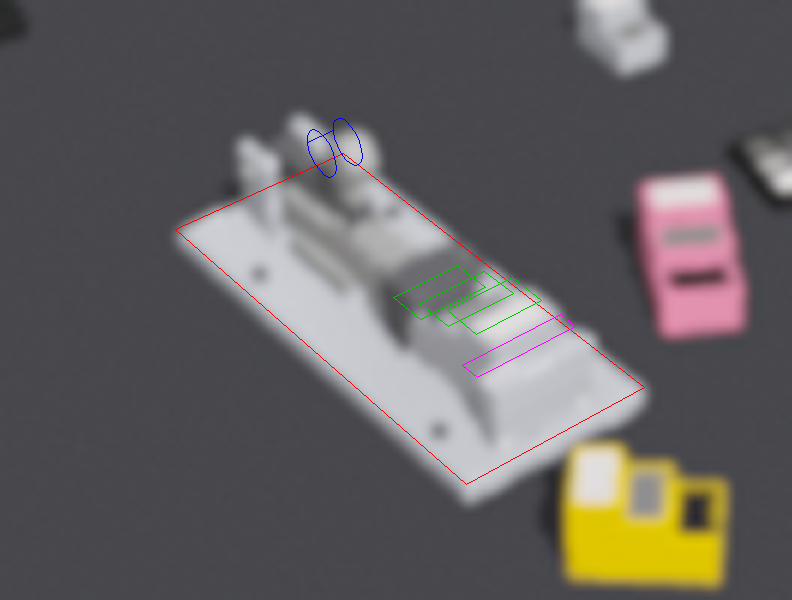

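Run:
```python
from h import *
o=np.array([478.5,81.]);a=np.radians(88.41);ax=np.array([np.cos(a),np.sin(a)]);ay=np.array([-ax[1],ax[0]])
for n in("top","side"):
    Ws=[grab(n)[1] for _ in range(8)]
    W=np.nanmean(Ws,0)
    W[...,2]-=0
    q=W[...,:2]-o; x=q@ax;y=q@ay;z=W[...,2]
    dm=(abs(x)<170)&(abs(y)<90)&((abs(x)>140)|(abs(y)>65)); print(n,"desk",np.nanmedian(z[dm]), "noise",np.nanmedian(np.nanstd(Ws,0)[...,2][dm]))
    m=(abs(y)<14)&(abs(x)<135)
    for b in range(-132,132,4):
        k=m&(x>=b)&(x<b+4)
        if k.sum(): print(b+2,int(k.sum()),np.round(np.percentile(z[k],[10,50,90])),end="; ")
    k=(z>72)&(abs(x-50)<40)&(abs(y)<40); print("\ndisc>72",k.sum(),np.c_[x,y,z][k] if 0 else (x[k].mean(),x[k].min(),x[k].max(),y[k].mean(),y[k].min(),y[k].max(),z[k].max()))
    k=(z>57)&(x<-40)&(x>-125)&(abs(y)<50); print("top step",k.sum(),x[k].mean(),np.percentile(x[k],[2,98]),y[k].mean(),np.percentile(y[k],[2,98]),np.median(z[k]))
```

```text
top desk 0.7035280381773519 noise 1.7468597457636683
-130 15 [-0. 12. 13.]; -126 15 [12. 12. 13.]; -122 15 [12. 13. 14.]; -118 17 [50. 51. 52.]; -114 17 [50. 51. 52.]; -110 18 [38. 50. 51.]; -106 18 [36. 64. 64.]; -102 16 [64. 64. 65.]; -98 18 [63. 64. 65.]; -94 17 [64. 64. 65.]; -90 19 [63. 64. 65.]; -86 14 [63. 64. 64.]; -82 17 [53. 54. 55.]; -78 15 [54. 55. 55.]; -74 20 [54. 54. 55.]; -70 17 [53. 54. 55.]; -66 17 [54. 54. 55.]; -62 13 [46. 53. 54.]; -58 18 [43. 44. 45.]; -54 15 [44. 44. 45.]; -50 19 [44. 44. 45.]; -46 21 [43. 45. 55.]; -42 15 [54. 55. 56.]; -38 18 [54. 55. 55.]; -34 17 [54. 55. 56.]; -30 17 [54. 55. 56.]; -26 17 [54. 55. 56.]; -22 17 [54. 55. 55.]; -18 17 [54. 54. 55.]; -14 10 [39. 41. 54.]; -10 19 [12. 40. 41.]; -6 20 [24. 41. 44.]; -2 19 [12. 49. 49.]; 2 14 [18. 40. 48.]; 6 18 [12. 40. 41.]; 10 22 [24. 41. 49.]; 14 14 [17. 48. 49.]; 18 18 [13. 40. 41.]; 22 18 [13. 40. 41.]; 26 34 [37. 49. 90.]; 30 25 [41. 61. 95.]; 34 23 [31. 94. 98.]; 38 24 [31. 87. 98.]; 42 19 [33. 96. 97.]; 46 23 [29. 86. 96.]; 50 14 [26. 56. 92.]; 54 14 [19. 41. 61.]; 58 14 [34. 60. 61.]; 62
[... 1766 characters left out ...]
; 70 12 [31. 45. 58.]; 74 10 [26. 45. 58.]; 78 11 [23. 38. 58.]; 82 12 [25. 37. 58.]; 86 15 [26. 39. 58.]; 90 13 [13. 39. 58.]; 94 9 [39. 52. 59.]; 98 7 [35. 57. 58.]; 102 8 [56. 58. 59.]; 106 2 [57. 58. 58.]; 126 1 [10. 10. 10.]; 
disc>72 63 (np.float64(31.561824532712464), np.float64(22.032005782314545), np.float64(46.91242486231022), np.float64(2.4540170152523357), np.float64(-7.693908768526743), np.float64(7.8781026526856515), np.float64(95.74718120163276))
top step 89 -99.72212008959343 [-109.69580153  -86.42066575] 1.2930338659128155 [-19.13280509  19.79929795] 61.451705450502956<stdin>:5: RuntimeWarning: Mean of empty slice
  var = nanvar(a, axis=axis, dtype=dtype, out=out, ddof=ddof,
```

The depth profile from both cameras puts the jig origin about 12.7 mm along −x from the plate centre. That gives:
- **Disc:** about (478.8, 118)
- **Target:** about (475.8, 8)
- **Mat:** about (468.5, −293)

I'll move above the disc first.

Call:
arm_command(rows=[{"delta_pos": [-30,-21,5],"roll": 1,"jaw": 50},{"delta_pos": [-60,-42,10],"roll": 2.2,"jaw": 50},{"delta_pos": [-90,-63,15],"roll": 3.4,"jaw": 50},{"delta_pos": [-120,-84,20],"roll": 4.6,"jaw": 50},{"delta_pos": [-150,-105,25],"roll": 5.8,"jaw": 50},{"delta_pos": [-180,-126,30],"roll": 7,"jaw": 50},{"delta_pos": [-210,-147,35],"roll": 8.2,"jaw": 50},{"delta_pos": [-240,-168,40],"roll": 9.4,"jaw": 50},{"delta_pos": [-270,-189,45],"roll": 10.6,"jaw": 50},{"delta_pos": [-300,-210,50],"roll": 11.6,"jaw": 50},{"delta_pos": [-330,-231,55],"roll": 12.5,"jaw": 50},{"delta_pos": [-360,-252,60],"roll": 13.2,"jaw": 50},{"delta_pos": [-380,-266,64],"roll": 13.56,"jaw": 50},{"delta_pos": [-390.7,-274.1,64],"roll": 13.56,"jaw": 50},{"delta_pos": [-390.7,-274.1,64],"roll": 13.56,"jaw": 50},{"delta_pos": [-390.7,-274.1,64],"roll": 13.56,"jaw": 50},{"delta_pos": [-390.7,-274.1,64],"roll": 13.56,"jaw": 50},{"delta_pos": [-390.7,-274.1,64],"roll": 13.56,"jaw": 50}])

```text
time_s: 2.5
ee_pos: [478.4, 118.9, 150.1]
ee_rot: [180.0, -0.0, 88.5]
force: [-0.0, 0.4, 0.4]
gripper_width: 45.0
gripper_force: 0.0
```

Call:
arm_command(rows=[{"delta_pos": [-0.5,0,15],"roll": 0,"jaw": 50},{"delta_pos": [-0.5,0,30],"roll": 0,"jaw": 50},{"delta_pos": [-0.5,0,45],"roll": 0,"jaw": 50},{"delta_pos": [-0.5,0,57],"roll": 0,"jaw": 50},{"delta_pos": [-0.5,0,68],"roll": 0,"jaw": 50},{"delta_pos": [-0.5,0,78],"roll": 0,"jaw": 50},{"delta_pos": [-0.5,0,84],"roll": 0,"jaw": 50},{"delta_pos": [-0.5,0,84],"roll": 0,"jaw": 50},{"delta_pos": [-0.5,0,84],"roll": 0,"jaw": 50}], squeeze=15)

```text
time_s: 3.25
ee_pos: [478.8, 117.8, 66.0]
ee_rot: [-180.0, -0.0, 88.5]
force: [0.3, 0.1, 0.6]
gripper_width: 45.6
gripper_force: 0.0
```

Run:
```python
from h import *
s=env.state();print(s["ee_pos"],s["force"])
g,_=grab("side"); im=g["img"]; c=proj(g,[[478,110,80]])[0].astype(int); print(c)
cv2.imwrite("pics/s2.png",cv2.resize(im[c[1]-60:c[1]+60,c[0]-70:c[0]+70],None,fx=5,fy=5,interpolation=cv2.INTER_CUBIC))
```

```text
[478.77707458 117.81102785  66.0175774 ] [0.3229474  0.12667746 0.61773121]
[222 166]
```

View pics/s2.png

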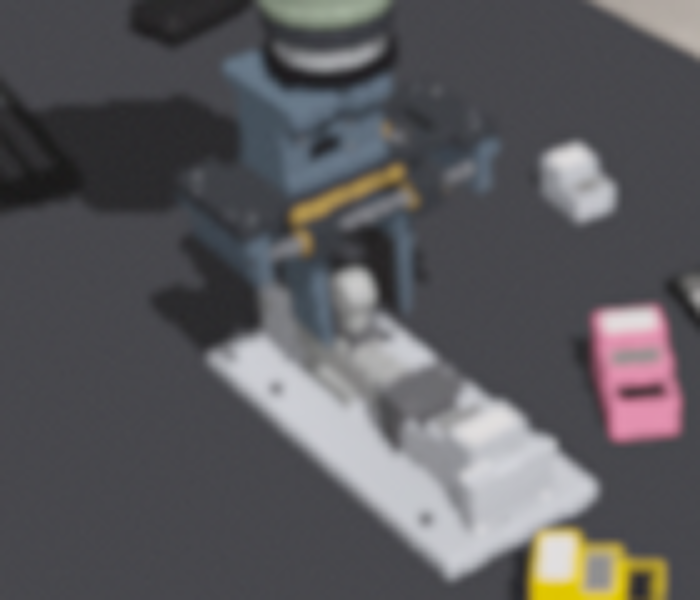

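The disc, at (352,295) in the crop, sits between the two fingers. I'll close on it.

Call:
arm_command(rows=[{"delta_pos": [0,0,0],"roll": 0,"jaw": 30},{"delta_pos": [0,0,0],"roll": 0,"jaw": 22},{"delta_pos": [0,0,0],"roll": 0,"jaw": 10},{"delta_pos": [0,0,0],"roll": 0,"jaw": 0},{"delta_pos": [0,0,0],"roll": 0,"jaw": 0},{"delta_pos": [0,0,0],"roll": 0,"jaw": 0},{"delta_pos": [0,0,0],"roll": 0,"jaw": 0},{"delta_pos": [0,0,0],"roll": 0,"jaw": 0}], squeeze=15)

```text
time_s: 3.97
ee_pos: [479.9, 117.4, 66.2]
ee_rot: [179.9, -0.0, 88.4]
force: [4.1, -1.6, -0.9]
gripper_width: 15.9
gripper_force: 15.0
```

Call:
arm_command(rows=[{"delta_pos": [1.8,1,-3.2],"roll": 0,"jaw": 0},{"delta_pos": [3.7,1,-6.3],"roll": 0,"jaw": 0},{"delta_pos": [5.8,1,-9.3],"roll": 0,"jaw": 0},{"delta_pos": [8,1,-12.2],"roll": 0,"jaw": 0},{"delta_pos": [10.4,1,-15],"roll": 0,"jaw": 0},{"delta_pos": [13,1,-17.7],"roll": 0,"jaw": 0},{"delta_pos": [15.6,1,-20.2],"roll": 0,"jaw": 0},{"delta_pos": [18.4,1,-22.6],"roll": 0,"jaw": 0},{"delta_pos": [21.2,1,-24.9],"roll": 0,"jaw": 0},{"delta_pos": [23.1,1,-26.2],"roll": 0,"jaw": 0},{"delta_pos": [23.1,1,-26.2],"roll": 0,"jaw": 0},{"delta_pos": [23.1,1,-26.2],"roll": 0,"jaw": 0},{"delta_pos": [23.1,1,-26.2],"roll": 0,"jaw": 0},{"delta_pos": [23.1,1,-26.2],"roll": 0,"jaw": 0},{"delta_pos": [23.1,1,-26.2],"roll": 0,"jaw": 0},{"delta_pos": [23.1,1,-26.2],"roll": 0,"jaw": 0},{"delta_pos": [23.1,1,-26.2],"roll": 0,"jaw": 0}])

```text
time_s: 5.38
ee_pos: [480.6, 140.5, 92.6]
ee_rot: [180.0, -0.0, 88.4]
force: [1.4, -2.7, 4.7]
gripper_width: 15.7
gripper_force: 15.0
```

Call:
arm_command(rows=[{"delta_pos": [23.1,1,-26.2],"roll": 0,"jaw": 50},{"delta_pos": [0,0,0],"roll": 0,"jaw": 50}])

```text
time_s: 5.55
ee_pos: [484.6, 147.5, 98.5]
ee_rot: [179.4, -0.5, 88.6]
force: [0.8, 0.6, 0.5]
gripper_width: 26.5
gripper_force: 0.0
```

That first row was a slip: I repeated the old offset, so the tool nudged up a little while opening. It is harmless, and I'll carry on opening and then rise.

Call:
arm_command(rows=[{"delta_pos": [0,0,0],"roll": 0,"jaw": 50},{"delta_pos": [0,0,0],"roll": 0,"jaw": 50},{"delta_pos": [0,0,0],"roll": 0,"jaw": 50},{"delta_pos": [0,0,-15],"roll": 0,"jaw": 50},{"delta_pos": [0,0,-35],"roll": 0,"jaw": 50},{"delta_pos": [0,0,-60],"roll": 0,"jaw": 70},{"delta_pos": [-10,0,-75],"roll": 0,"jaw": 80},{"delta_pos": [-40,-1,-75],"roll": 0,"jaw": 80},{"delta_pos": [-70,-2,-75],"roll": 0,"jaw": 80},{"delta_pos": [-100,-2,-75],"roll": 0,"jaw": 80},{"delta_pos": [-125,-2,-75],"roll": 0,"jaw": 80},{"delta_pos": [-132,-2,-75],"roll": 0,"jaw": 80},{"delta_pos": [-132,-2,-75],"roll": 0,"jaw": 80},{"delta_pos": [-132,-2,-75],"roll": 0,"jaw": 80},{"delta_pos": [-132,-2,-75],"roll": 0,"jaw": 80}])

```text
time_s: 6.8
ee_pos: [475.1, 9.7, 167.2]
ee_rot: [180.0, -0.1, 88.5]
force: [0.1, 0.5, -0.5]
gripper_width: 72.9
gripper_force: 0.0
```

Run:
```python
from h import *
s=env.state();print(s["ee_pos"],s["force"])
o=np.array([478.5,81.]);a=np.radians(88.41);ax=np.array([np.cos(a),np.sin(a)]);ay=np.array([-ax[1],ax[0]])
g,_=grab("side"); im=g["img"]; c=proj(g,[[478,70,50]])[0].astype(int)
W=np.nanmean([grab("side")[1] for _ in range(4)],0)
q=W[...,:2]-o; x=q@ax;y=q@ay;z=W[...,2]
m=(abs(y)<14)
for b in range(-120,70,4):
    k=m&(x>=b)&(x<b+4)
    if k.sum(): print(b+2,np.round(np.percentile(z[k],[10,50,90])),end="; ")
cv2.imwrite("pics/s3.png",cv2.resize(im[c[1]-60:c[1]+60,c[0]-70:c[0]+70],None,fx=5,fy=5,interpolation=cv2.INTER_CUBIC))
```

```text
[475.06300926   9.73987924 167.24550392] [ 0.12918903  0.54520521 -0.4938573 ]
-118 [47. 48. 49.]; -114 [47. 48. 49.]; -110 [ 52. 345. 391.]; -106 [291. 407. 443.]; -102 [260. 361. 433.]; -98 [270. 284. 296.]; -94 [295. 308. 321.]; -90 [ 61. 301. 320.]; -86 [ 61.  62. 216.]; -78 [52. 52. 52.]; -74 [52. 52. 52.]; -70 [51. 51. 52.]; -66 [51. 52. 52.]; -62 [50. 51. 51.]; -54 [42. 42. 42.]; -50 [41. 42. 43.]; -46 [41. 42. 43.]; -42 [41. 42. 43.]; -38 [40. 40. 40.]; -30 [11. 11. 11.]; -26 [11. 11. 11.]; -22 [10. 10. 10.]; -18 [10. 10. 10.]; -14 [10. 45. 52.]; -10 [11. 49. 52.]; -6 [10. 51. 53.]; -2 [10. 23. 52.]; 2 [52. 52. 54.]; 6 [51. 52. 53.]; 10 [51. 52. 53.]; 14 [52. 52. 53.]; 18 [51. 52. 52.]; 26 [44. 44. 44.]; 30 [44. 69. 75.]; 34 [46. 78. 83.]; 38 [28. 77. 86.]; 42 [ 40.  94. 110.]; 46 [ 38.  84. 115.]; 50 [ 23.  84. 116.]; 54 [ 32.  89. 117.]; 58 [ 40.  45. 116.]; 62 [23. 47. 98.]; 66 [ 25.  67. 105.]; 70 [30. 43. 72.]; <stdin>:5: RuntimeWarning: Mean of empty slice
```

View pics/s3.png

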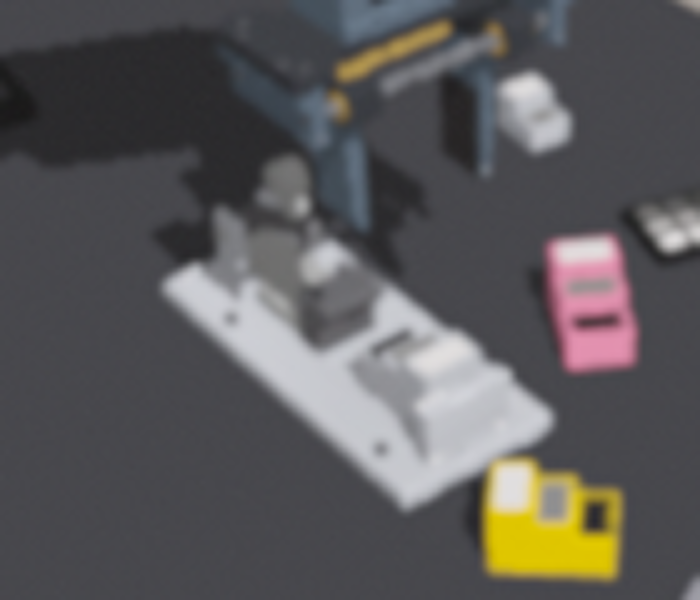

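The bar has sprung back: the jaw at (340,300) is clear of the target, and the pawl is up. The target is still seated by the fence at about (430,370). I'll descend on it.

Call:
arm_command(rows=[{"delta_pos": [-1.5,2,25],"roll": 0,"jaw": 80},{"delta_pos": [-1.5,2,50],"roll": 0,"jaw": 80},{"delta_pos": [-1.5,2,75],"roll": 0,"jaw": 80},{"delta_pos": [-1.5,2,95],"roll": 0,"jaw": 80},{"delta_pos": [-1.5,2,110],"roll": 0,"jaw": 80},{"delta_pos": [-1.5,2,122],"roll": 0,"jaw": 80},{"delta_pos": [-1.5,2,132],"roll": 0,"jaw": 80},{"delta_pos": [-1.5,2,140],"roll": 0,"jaw": 80},{"delta_pos": [-1.5,2,145],"roll": 0,"jaw": 80},{"delta_pos": [-1.5,2,145],"roll": 0,"jaw": 80},{"delta_pos": [-1.5,2,145],"roll": 0,"jaw": 65},{"delta_pos": [-1.5,2,145],"roll": 0,"jaw": 55},{"delta_pos": [-1.5,2,145],"roll": 0,"jaw": 48},{"delta_pos": [-1.5,2,145],"roll": 0,"jaw": 40},{"delta_pos": [-1.5,2,145],"roll": 0,"jaw": 30},{"delta_pos": [-1.5,2,145],"roll": 0,"jaw": 30},{"delta_pos": [-1.5,2,145],"roll": 0,"jaw": 30},{"delta_pos": [-1.5,2,145],"roll": 0,"jaw": 30},{"delta_pos": [-1.5,2,145],"roll": 0,"jaw": 30}], squeeze=30)

```text
time_s: 8.63
ee_pos: [476.9, 7.0, 22.5]
ee_rot: [180.0, -0.0, 88.4]
force: [-0.5, -0.0, 5.6]
gripper_width: 39.7
gripper_force: 30.0
```

Call:
arm_command(rows=[{"delta_pos": [0,0,-3],"roll": 0,"jaw": 30},{"delta_pos": [0,0,-8],"roll": 0,"jaw": 30},{"delta_pos": [0,0,-16],"roll": 0,"jaw": 30},{"delta_pos": [0,0,-30],"roll": 0,"jaw": 30},{"delta_pos": [0,0,-50],"roll": 0,"jaw": 30},{"delta_pos": [0,0,-70],"roll": 0,"jaw": 30},{"delta_pos": [0,0,-90],"roll": 0,"jaw": 30},{"delta_pos": [0,0,-105],"roll": 0,"jaw": 30},{"delta_pos": [0,0,-110],"roll": 0,"jaw": 30},{"delta_pos": [0,0,-110],"roll": 0,"jaw": 30}])

```text
time_s: 9.47
ee_pos: [477.6, 7.1, 133.5]
ee_rot: [179.8, -0.0, 88.4]
force: [0.0, -0.3, -4.3]
gripper_width: 39.7
gripper_force: 30.0
```

Call:
arm_command(rows=[{"delta_pos": [-10,0,0],"roll": 0,"jaw": 30},{"delta_pos": [-25,0,0],"roll": 0,"jaw": 30},{"delta_pos": [-45,0,0],"roll": 0,"jaw": 30},{"delta_pos": [-70,0,0],"roll": 0,"jaw": 30},{"delta_pos": [-95,0,0],"roll": 0,"jaw": 30},{"delta_pos": [-120,0,0],"roll": 0,"jaw": 30},{"delta_pos": [-145,0,0],"roll": 0,"jaw": 30},{"delta_pos": [-170,0,0],"roll": 0,"jaw": 30},{"delta_pos": [-195,0,0],"roll": 0,"jaw": 30},{"delta_pos": [-220,0,0],"roll": 0,"jaw": 30},{"delta_pos": [-245,0,0],"roll": 0,"jaw": 30},{"delta_pos": [-265,0,0],"roll": 0,"jaw": 30},{"delta_pos": [-282,0,0],"roll": 0,"jaw": 30},{"delta_pos": [-294,0,0],"roll": 0,"jaw": 30},{"delta_pos": [-300.5,0.4,0],"roll": 0,"jaw": 30},{"delta_pos": [-300.5,0.4,0],"roll": 0,"jaw": 30},{"delta_pos": [-300.5,0.4,0],"roll": 0,"jaw": 30},{"delta_pos": [-300.5,0.4,0],"roll": 0,"jaw": 30}])

```text
time_s: 10.97
ee_pos: [468.7, -292.3, 131.8]
ee_rot: [-179.9, -0.1, 88.5]
force: [-0.5, 0.1, -3.7]
gripper_width: 40.2
gripper_force: 30.0
```

Run:
```python
from h import *
s=env.state();print(s["ee_pos"],s["force"],s["gripper_width"])
g,_=grab("side"); im=g["img"]; c=proj(g,[[478,-270,80]])[0].astype(int)
y0=max(c[1]-60,0);x0=max(c[0]-70,0)
cv2.imwrite("pics/s4.png",cv2.resize(im[y0:y0+120,x0:x0+140],None,fx=5,fy=5,interpolation=cv2.INTER_CUBIC))
```

```text
[ 468.72467434 -292.30750692  131.77629595] [-0.46854744  0.13455528 -3.68713111] 40.22997871574965
```

View pics/s4.png

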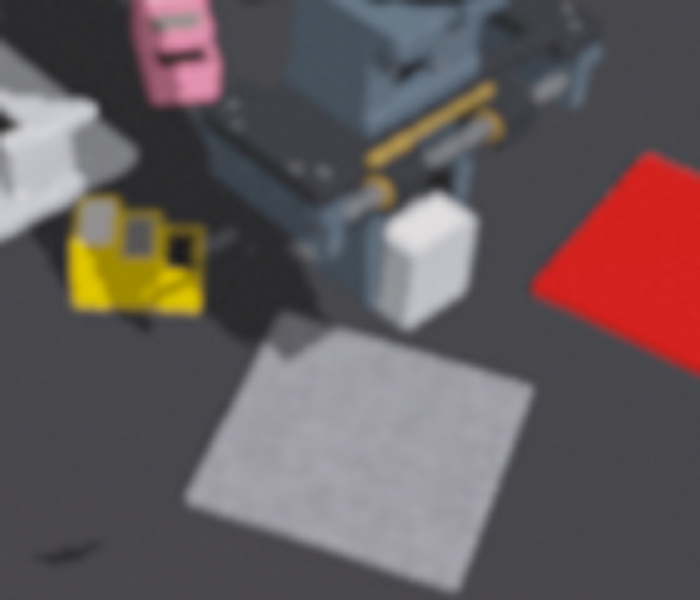

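The block is held upright over the mat at (430,260). I'll descend, slowing down near the end.

Call:
arm_command(rows=[{"delta_pos": [-1,0,15],"roll": 0,"jaw": 30},{"delta_pos": [-1,0,35],"roll": 0,"jaw": 30},{"delta_pos": [-1,0,55],"roll": 0,"jaw": 30},{"delta_pos": [-1,0,72],"roll": 0,"jaw": 30},{"delta_pos": [-1,0,86],"roll": 0,"jaw": 30},{"delta_pos": [-1,0,97],"roll": 0,"jaw": 30},{"delta_pos": [-1,0,105],"roll": 0,"jaw": 30},{"delta_pos": [-1,0,110],"roll": 0,"jaw": 30},{"delta_pos": [-1,0,113],"roll": 0,"jaw": 30},{"delta_pos": [-1,0,115],"roll": 0,"jaw": 30},{"delta_pos": [-1,0,115],"roll": 0,"jaw": 30},{"delta_pos": [-1,0,115],"roll": 0,"jaw": 30},{"delta_pos": [-1,0,115],"roll": 0,"jaw": 30}])

```text
time_s: 12.1
ee_pos: [469.3, -294.6, 17.7]
ee_rot: [179.9, 0.0, 88.4]
force: [-0.1, 0.6, -4.2]
gripper_width: 39.7
gripper_force: 30.0
```

Call:
arm_command(rows=[{"delta_pos": [0,0,0.7],"roll": 0,"jaw": 30},{"delta_pos": [0,0,1.4],"roll": 0,"jaw": 30},{"delta_pos": [0,0,2.1],"roll": 0,"jaw": 30},{"delta_pos": [0,0,2.8],"roll": 0,"jaw": 30},{"delta_pos": [0,0,3.4],"roll": 0,"jaw": 30},{"delta_pos": [0,0,4],"roll": 0,"jaw": 30},{"delta_pos": [0,0,4],"roll": 0,"jaw": 30},{"delta_pos": [0,0,4],"roll": 0,"jaw": 30}])

```text
time_s: 12.77
ee_pos: [468.9, -294.3, 13.0]
ee_rot: [-180.0, -0.0, 88.4]
force: [-0.3, 0.2, -3.6]
gripper_width: 39.9
gripper_force: 30.0
```

Call:
arm_command(rows=[{"delta_pos": [0,0,0.4],"roll": 0,"jaw": 30},{"delta_pos": [0,0,0.8],"roll": 0,"jaw": 30},{"delta_pos": [0,0,1.1],"roll": 0,"jaw": 30},{"delta_pos": [0,0,1.1],"roll": 0,"jaw": 30},{"delta_pos": [0,0,1.1],"roll": 0,"jaw": 30}])

```text
time_s: 13.18
ee_pos: [469.1, -294.4, 12.5]
ee_rot: [180.0, 0.0, 88.4]
force: [-2.0, 1.1, 2.6]
gripper_width: 40.0
gripper_force: 30.0
```

The force has reversed, so the block is on the mat. I'll release it and rise.

Call:
arm_command(rows=[{"delta_pos": [0,0,0],"roll": 0,"jaw": 44},{"delta_pos": [0,0,0],"roll": 0,"jaw": 46},{"delta_pos": [0,0,0],"roll": 0,"jaw": 50},{"delta_pos": [0,0,0],"roll": 0,"jaw": 60},{"delta_pos": [0,0,0],"roll": 0,"jaw": 70},{"delta_pos": [0,0,0],"roll": 0,"jaw": 70},{"delta_pos": [0,0,0],"roll": 0,"jaw": 70},{"delta_pos": [0,0,-10],"roll": 0,"jaw": 70},{"delta_pos": [0,0,-30],"roll": 0,"jaw": 70},{"delta_pos": [0,0,-60],"roll": 0,"jaw": 70},{"delta_pos": [0,0,-90],"roll": 0,"jaw": 70},{"delta_pos": [0,0,-120],"roll": 0,"jaw": 70},{"delta_pos": [0,0,-150],"roll": 0,"jaw": 70},{"delta_pos": [0,0,-180],"roll": 0,"jaw": 70},{"delta_pos": [0,0,-190],"roll": 0,"jaw": 70},{"delta_pos": [0,0,-190],"roll": 0,"jaw": 70},{"delta_pos": [0,0,-190],"roll": 0,"jaw": 70}], squeeze=10)

```text
time_s: 14.6
ee_pos: [468.6, -294.1, 201.8]
ee_rot: [-180.0, -0.0, 88.4]
force: [-0.8, 0.2, -0.2]
gripper_width: 64.0
gripper_force: 0.0
```

Call:
arm_command(rows=[{"delta_pos": [0,-15,0],"roll": 0,"jaw": 70},{"delta_pos": [20,-40,0],"roll": 0,"jaw": 70},{"delta_pos": [50,-60,0],"roll": 0,"jaw": 70},{"delta_pos": [80,-75,0],"roll": 0,"jaw": 70},{"delta_pos": [110,-85,0],"roll": 0,"jaw": 70},{"delta_pos": [140,-90,0],"roll": 0,"jaw": 70},{"delta_pos": [165,-90,0],"roll": 0,"jaw": 70},{"delta_pos": [180,-90,0],"roll": 0,"jaw": 70},{"delta_pos": [180,-90,0],"roll": 0,"jaw": 70},{"delta_pos": [180,-90,0],"roll": 0,"jaw": 70}])

```text
time_s: 15.43
ee_pos: [383.0, -111.5, 200.6]
ee_rot: [-179.8, -0.0, 88.6]
force: [-0.3, -0.1, -0.1]
gripper_width: 63.8
gripper_force: 0.0
```

Run:
```python
from h import *
f,W=grab("top"); 
W=np.nanmean([W]+[grab("top")[1] for _ in range(5)],0)
k=(abs(W[...,0]-469)<60)&(abs(W[...,1]+293)<60)&(W[...,2]>25)
r=cv2.minAreaRect(W[k][:,:2].astype(np.float32)); print(r,k.sum(),np.percentile(W[k][:,2],[5,50,95]))
z=W[...,2]
for l,h in((28,38),(39,48),(49,60)):
    m=k&(z>l)&(z<h); print(l,m.sum(),W[m].mean(0))
cv2.imwrite("pics/t5.png",cv2.resize(f["img"],(800,600)))
print(env.state()["time_s"])
```

```text
((455.38714599609375, -281.5686340332031), (59.97848129272461, 94.81130981445312), 16.37957763671875) 29 [ 52.31970281 101.33743246 318.32122517]
28 0 [nan nan nan]
39 1 [ 448.64141848 -325.802672     41.92933322]
49 12 [ 456.52866017 -325.64636267   53.42144423]
15.7333<stdin>:8: RuntimeWarning: Mean of empty slice.
  ret = um.true_divide(
```

View pics/t5.png

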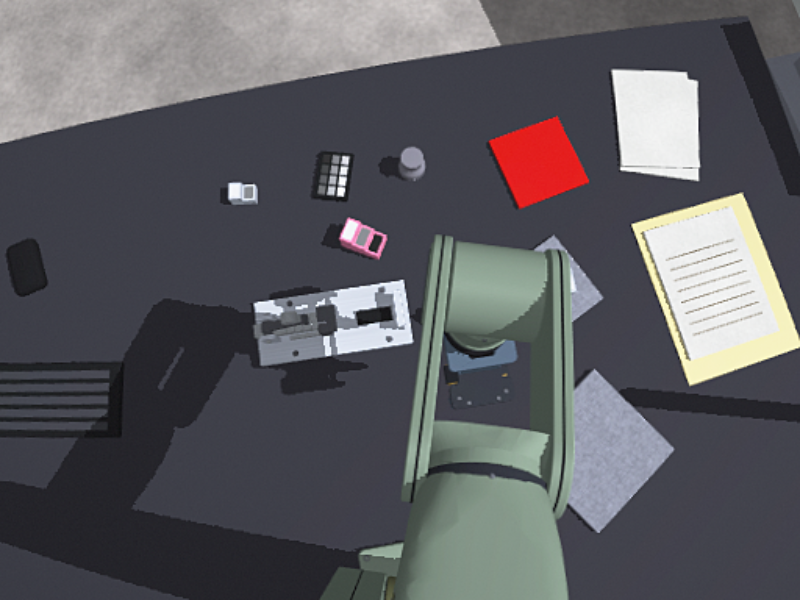

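The arm covers the mat in this view. The clamp is empty and the loose things are unmoved. I'll swing the arm further left to see the mat.

Call:
arm_command(rows=[{"delta_pos": [20,0,0],"roll": 0,"jaw": 70},{"delta_pos": [45,0,0],"roll": 0,"jaw": 70},{"delta_pos": [75,0,0],"roll": 0,"jaw": 70},{"delta_pos": [105,0,0],"roll": 0,"jaw": 70},{"delta_pos": [135,0,0],"roll": 0,"jaw": 70},{"delta_pos": [165,0,0],"roll": 0,"jaw": 70},{"delta_pos": [190,0,0],"roll": 0,"jaw": 70},{"delta_pos": [210,0,0],"roll": 0,"jaw": 70},{"delta_pos": [220,0,0],"roll": 0,"jaw": 70},{"delta_pos": [220,0,0],"roll": 0,"jaw": 70}])

```text
time_s: 16.57
ee_pos: [390.2, 109.0, 202.0]
ee_rot: [180.0, -0.0, 88.6]
force: [0.1, -0.7, -0.1]
gripper_width: 64.1
gripper_force: 0.0
```

```bash
python3 - <<'E' 2>/dev/null
from h import *
f,W=grab("top"); 
W=np.nanmean([W]+[grab("top")[1] for _ in range(5)],0)
k=(abs(W[...,0]-469)<60)&(abs(W[...,1]+293)<60)&(W[...,2]>25)
print(cv2.minAreaRect(W[k][:,:2].astype(np.float32)),k.sum(),np.percentile(W[k][:,2],[5,50,95]))
z=W[...,2]
for l,h in((28,38),(39,48),(49,60)):
    m=k&(z>l)&(z<h); print(l,m.sum(),W[m].mean(0))
c=proj(f,[[469,-293,8]])[0].astype(int)
cv2.imwrite("pics/t6.png",cv2.resize(f["img"][c[1]-50:c[1]+50,c[0]-60:c[0]+60],None,fx=5,fy=5,interpolation=cv2.INTER_CUBIC))
E
```

```text
((469.5588073730469, -292.4349060058594), (70.72435760498047, 40.40258026123047), 88.55764770507812) 473 [32.39077072 43.66204675 54.53640392]
28 160 [ 468.82182724 -271.27291882   33.70427038]
39 154 [ 468.45443686 -293.22584568   43.81679822]
49 146 [ 468.36441467 -315.31104949   53.68519895]
```

View pics/t6.png

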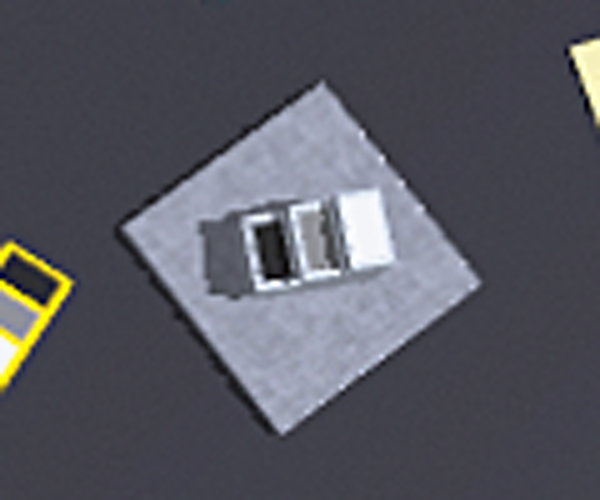

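The target stands upright with its steps up, within 1 mm of the mat's centre (block at (469, −293), mat at (469, −292)). I'll hand the job in.

```bash
python3 -c "
from workcell import env
print(env.job_done())"
```

```text
the job is handed in; nothing more can be done
None
```

Handed in at about 17 s: the pawl is lifted and the clamp bar sprung back; the target stands upright, steps up, about 1 mm from the middle of the smaller grey mat; the loose things look unmoved.

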